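# Torque the centrifuge rotor nut and put the wrench away

### The job

The hexagon nut that holds the centrifuge rotor is not tight yet: swing the torque wrench that sits on it clockwise (seen from above) until the joint in its handle gives, and stop there without forcing the handle on to the end of its give. Then lift the wrench off without turning the nut back and lay it in the steel tray, whole within its rim and not dropped. Leave the bottle, tube rack and beaker standing where they are.

Things in the scene. Friction and masses are not known exactly. Their poses are not given: they have to be found in the camera images.
- nut_top (a point): Centre of the top face of the plain steel hexagon nut (32 mm across flats, 22 mm tall) on the rotor's upright axis, 152 mm above the bench. It sits on a fixed aluminium rotor (172 mm across, shaft locked, top at most 126 mm above the bench and falling outwards) in the centrifuge's bowl.
- nut_body (a joint): Turn of the nut in rad, growing clockwise seen from above: 0 at the start, hard tight at 0.60. Oiled; it turns stiffly (0.35 N m) and stays where it is left. With the play of the socket the wrench swings about 0.65 rad before its joint gives; the direction in which the wrench points at the start varies.
- wrench: Loose torque wrench, 214 mm, 0.4 kg, socket 20 mm deep on the nut (5 degrees of play), grip resting on the deck. Origin: centre of the socket's open mouth (underside); z up its axis, x towards the handle. Round head 49 mm across, 42 mm tall. Centre line of shank and handle 31 mm above the mouth (163 mm above the bench at the start). Centre of mass about 50 mm from the socket axis.
- wrench_shank (a point): Middle of the wrench's bare steel shank, on its centre line 40 mm from the socket axis: a flat-sided bar 18 mm wide and 16 mm tall, free from 25 to 56 mm from the axis, next to the head; the place to take the wrench from above (lifted by the grip its socket binds on the nut). It has the wrench body's axes.
- wrench_end (a point): Far end of the round metal grip (black rings round it), on its centre line, 192 mm from the socket axis while the handle is straight. The grip is 26 mm thick and covers the last 80 mm; its outer 65 mm stand out beyond the deck's edge, clear beneath.
- grip_body (a joint): Bend (rad) of the wrench's breakaway joint, an upright pin 68 mm from the socket axis: 0 straight, grows as the grip is pushed clockwise. Straight below 0.85 N m at the pin (about 9 N sideways on the grip, 165 mm from the socket axis), then gives at 9 to 12 N up to a hard end at 0.28; by 0.10 it has clicked well. Springs back straight when let go; never bends anticlockwise.
- centrifuge: White bench centrifuge, fixed, 270 x 400 mm. Origin: on the bench under the rotor axis; x from its front (sloping control panel) to its back. Round bowl housing 250 mm across outside, 210 mm inside, its flat deck 150 mm above the bench. The open lid stands at the back from 160 mm behind the axis on, up to 400 mm high; no other part of its housing is higher than the deck.
- tray: Fixed shallow steel tray on the bench, 290 x 150 mm (long side its x), wall 4 mm, rim 20 mm above the bench, floor 4 mm. Origin: centre of its underside.
- bottle: White plastic bottle, 62 mm across, 150 mm tall, standing loose; origin at the centre of its underside, z up.
- rack: White microtube rack, 75 x 130 x 49 mm with tubes, standing loose; origin at the centre of its underside, z up.
- beaker: Glass beaker, 68 mm across, 95 mm tall, standing loose; origin at the centre of its underside, z up.
Not all that is in view belongs to the job. Leave any green or orange look-alike of the beaker alone.

How it is judged:
On the way, in this order (a step that is already met when the one before it is completed fails the run):
1. the nut is tight and the joint of the wrench handle has given (by more than 0.06 rad) (value of joint grip_body above 0.06 rad and value of joint nut_body above 0.52 rad).
2. the wrench is lifted off the nut, the nut not turned back (z of wrench in the frame of nut_top above 0.005 m and value of joint nut_body above 0.5 rad), for 0.1 s.
At the end, for the whole second after the job is handed in: The nut is tight (above 0.50 of 0.60 rad), the wrench is off it and lies at rest in the tray with both ends inside the walls and down low (socket mouth below 50 mm, grip end below 40 mm), its handle straight again; bottle, rack and beaker within 30 mm of their places and upright (value of joint nut_body above 0.5 rad and value of joint grip_body below 0.03 rad and x of wrench in the frame of tray between -0.125 and 0.125 m and y of wrench in the frame of tray between -0.07 and 0.07 m and z of wrench in the frame of tray below 0.05 m and x of wrench_end in the frame of tray between -0.142 and 0.142 m and y of wrench_end in the frame of tray between -0.072 and 0.072 m and z of wrench_end in the frame of tray below 0.04 m and linear speed of wrench below 0.02 m/s and distance of each of bottle, rack, beaker from where it was at the start of the episode below 0.03 m and angle between each of bottle, rack, beaker's own z axis and vertical below 0.35 rad); the robot touches nothing.
It fails at once if the wrench is forced on after its joint has given, close to the end of the joint's give (more than 0.24 of 0.28 rad) (value of joint grip_body above 0.24 rad).
It fails at once if the wrench is dropped (falls free, untouched by the fingers, at more than 0.8 m/s) (contact force between wrench and the fingers below 0.1 N and linear speed of wrench above 0.8 m/s).
It fails at once if the bottle, rack or beaker is moved more than 30 mm or tipped (distance of any of bottle, rack, beaker from where it was at the start of the episode above 0.03 m or angle between any of bottle, rack, beaker's own z axis and vertical above 0.35 rad).
It also fails if it takes over 67 s, if anything falls off the work surface, if the arm or the gripper's body presses on something with over 40 N, if the wrist force passes 120 N, or if a joint passes its speed limit or range.

### The arm

A 6-joint arm with a two-finger parallel gripper is mounted at the origin on the work surface. World frame = base frame: x ahead of the robot, y to its left, z up, the work surface at z = 0. Lengths are in m, angles in rad, forces in N, time in s.
With the tool pointing down it reaches from about 0.35 to 0.975 m from the base axis. Payload 7.1 kg.
Tool frame: the origin (TCP) lies midway between the tips of the shut fingers; the grasp point (between the pads) lies 19 mm behind it; z points along the fingers, y is the direction in which the jaws open and shut (so a half turn about z gives the same grasp; the last joint's range is limited). The gripper opens to 88 mm and grips with 3 to 60 N. Pads are 20 mm wide; open, the fingers measure 115 mm over their backs; the gripper's body (75 mm by 178 mm) begins 61 mm behind the grasp point.
Start: joints at [1.192, 0.423, 1.63, -0, 1.089, -0.019], TCP at [0.22, 0.585, 0.223] pointing down, gripper open.
Joint ranges: [-3, 3], [-0.9, 2.11], [0.09, 2.58], [-1.31, 4.45], [0.11, 2.69], [-2.54, 2.54]. Speed limits (rad/s): [2.39, 2.39, 3.01, 3.14, 3.14, 3.14].

### API

Orientations are given as [roll, pitch, yaw] about the fixed x, y, z axes, in that order (R = Rz(yaw) Ry(pitch) Rx(roll)).
In Python, from bench import manip gives the robot as it stands.
- The arm moves only by the shell command python3 -m pendant 'ROWS' [OPENING] [FORCE]. ROWS is JSON, a list of rows, each a list of 2 entries, a list of its own where there are three numbers: the shift along the tool's x, y, z in mm, then the turn, a rotation vector about the tool's x, y, z in rad. In form: [[[dx, dy, dz], [ax, ay, az]], ...]. A call has 1 to 8 rows; each row shifts and turns the commanded pose from where the row before left it, along the tool's axes as they then stand; what a row does not reach is not made up. A row lasts 1/8 s, in which the tool goes at most 62.5 mm and 10.7 degrees, less where a joint would pass 70% of its speed; a pose out of reach is approached as far as the arm can. A call with a gripper value outside its range is refused whole. OPENING is the opening in per cent of the stroke, from 0 (shut) to 100 (fully open), set as the call begins (- or left out, the last holds). The fingers move at their own pace and stop on an object; FORCE is the grip in N (left out, the last holds). Time passes only in rows, so rows that do not move let the fingers close. It gives the time, the measured TCP pose, the force and the opening at its end, in the units of the state.
- manip.state(): the state, without advancing time (a new reading comes with each control period).
- manip.camera(name): name is "scene" or "top"; returns a dict with "image" (420x560x3 uint8, red, green, blue), "mtx" (3x3 intrinsics, pixels), "cam_to_world" (4x4, takes a point from camera to world coordinates). Camera axes: x right, y down, z forward; pixel columns grow to the right and rows downward; lengths in m; the calibration is good to about 2 mm. A picture is of the moment at which its call begins. There is no depth.
- manip.finish_job(): hands the job in, once; it reports no verdict.
The state is a dict: "time": time; "joints": joint angles; "qvel": joint speeds; "effort": joint torques, N m; "eef_pos": TCP position; "eef_rot": TCP orientation; "ft_force": force on the tool from outside, world axes, zero at the start; "moment": the same for the moment, N m; "grip_width": finger opening in m.
Only numpy, scipy, OpenCV 4.12 (cv2) and the standard library are available. Lean on these libraries where they do the work, as an engineer would, in place of code of your own. Each camera call takes 0.05 s, during which the arm holds its last target. There are 200 camera calls.

## Working session

There is one attempt and no reset: what is moved stays moved. The work goes in short steps, Python scripts to look and compute and a shell command to move; the robot and the scene stay as the last step left them, time stands still between calls to the robot, and variables do not carry over. Pictures are saved under pics/ and viewed, about 8 in all and at most 12, crops included, and the job is handed in when it is done.

```bash
mkdir -p pics; ls
cat > h.py <<'E'
import numpy as np,cv2
from bench import manip
from scipy.spatial.transform import Rotation as R
def shot(n,f=None):
    c=manip.camera(n)
    if f: cv2.imwrite('pics/'+f,c['image'][:,:,::-1])
    return c
def ray(c,u,v,z):
    M=np.array(c['cam_to_world']);d=M[:3,:3]@np.linalg.inv(c['mtx'])@[u,v,1];o=M[:3,3]
    return o+d*(z-o[2])/d[2]
def proj(c,p):
    M=np.linalg.inv(c['cam_to_world']);q=np.array(c['mtx'])@(M[:3,:3]@np.array(p)+M[:3,3]);return q[:2]/q[2]
E
python3 - <<'E'
from h import *
for n in('scene','top'):
    c=shot(n,n+'1.png');print(n,np.round(c['cam_to_world'],3).tolist(),np.round(c['mtx'],1).tolist())
    np.savez('pics/'+n,**c)
print(manip.state())
E
```

```text
pics
scene [[0.482, 0.476, -0.736, 1.43], [0.876, -0.258, 0.406, -0.583], [0.003, -0.841, -0.542, 0.686], [0.0, 0.0, 0.0, 1.0]] [[451.9, 0.0, 282.2], [0.0, 451.9, 211.2], [0.0, 0.0, 1.0]]
top [[-0.056, -0.971, 0.234, 0.407], [-0.998, 0.055, -0.012, -0.132], [-0.001, -0.234, -0.972, 1.169], [0.0, 0.0, 0.0, 1.0]] [[456.0, 0.0, 281.1], [0.0, 456.0, 206.8], [0.0, 0.0, 1.0]]
{'time': 0.1, 'joints': array([ 1.19202383e+00,  4.23738891e-01,  1.63061030e+00, -2.06421672e-05,
        1.08858774e+00, -1.90074306e-02]), 'qvel': array([-0.00062572, -0.00268466, -0.00162384, -0.00079382, -0.00353584,
        0.00056001]), 'effort': array([-9.87255316e-05, -5.45623255e+01, -2.74323034e+01,  6.46173977e-02,
        1.88390433e-02, -2.26240223e-05]), 'eef_pos': array([0.21983514, 0.58452932, 0.22199665]), 'eef_rot': array([-3.14024827e+00, -7.27755486e-06,  2.78183717e+00]), 'ft_force': array([ 0.56547829,  0.15430887, -0.01039134]), 'moment': array([-0.03292111, -0.01694496,  0.02245255]), 'grip_width': 0.08760185109912891}
```

View pics/scene1.png

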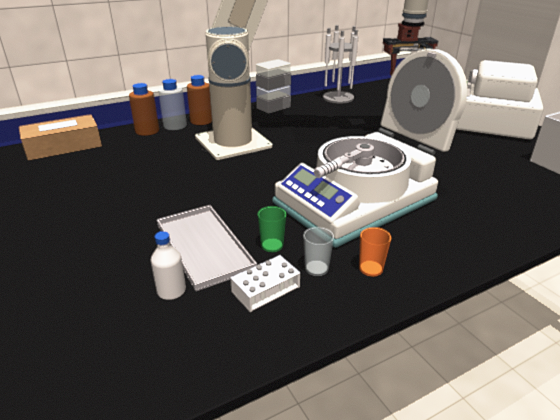

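View pics/top1.png

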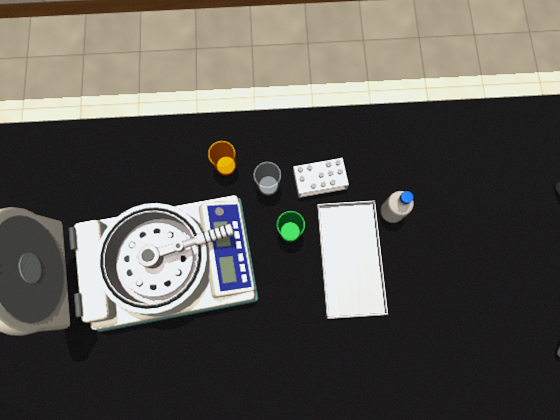

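Scene: wrench head at about (365,152), grip end at (318,170), tray around (205,245). Top: head at (148,256), grip end at (232,230), tray corners about (318,204), (375,201), (387,315), (328,318), bottle (397,207), rack (321,177), clear beaker (267,178). Next are enlarged crops to measure from.

Run:
```python
from h import *
t=np.load('pics/top.npz');s=np.load('pics/scene.npz')
a=cv2.resize(t['image'][205:305,90:250],None,fx=5,fy=5,interpolation=cv2.INTER_CUBIC)
b=cv2.resize(s['image'][130:190,300:400],None,fx=5,fy=5,interpolation=cv2.INTER_CUBIC)
cv2.imwrite('pics/tc.png',a[:,:,::-1])
for n,uv,z in [('head',(148,256),.174),('end',(232,230),.163),('tr',(318,204),.02),('tr',(375,201),.02),('tr',(387,315),.02),('tr',(328,318),.02),('bottlecap',(407,197),.15),('rack',(321,174),.045),('beaker',(268,186),0),('green',(290,232),0),('green top',(290,222),.095)]:
    print(n,np.round(ray(t,*uv,z),3))
# tray contour
g=cv2.cvtColor(t['image'],cv2.COLOR_RGB2GRAY);m=(g[198:322,312:392]>120).astype(np.uint8)
c=max(cv2.findContours(m,0,2)[0],key=cv2.contourArea);r=cv2.minAreaRect(c);print(r)
for p in cv2.boxPoints(r): print('box',np.round(ray(t,p[0]+312,p[1]+198,.02),3))
```

```text
head [0.552 0.153 0.174]
end [ 0.602 -0.031  0.163]
tr [ 0.686 -0.242  0.02 ]
tr [ 0.685 -0.39   0.02 ]
tr [ 0.396 -0.389  0.02 ]
tr [ 0.397 -0.245  0.02 ]
bottlecap [ 0.659 -0.436  0.15 ]
rack [ 0.759 -0.253  0.045]
beaker [ 0.747 -0.114  0.   ]
green [ 0.62  -0.165  0.   ]
green top [ 0.627 -0.164  0.095]
((40.16551971435547, 60.986209869384766), (116.26367950439453, 61.28757095336914), 85.2363510131836)
box [ 0.687 -0.239  0.02 ]
box [ 0.691 -0.398  0.02 ]
box [ 0.398 -0.391  0.02 ]
box [ 0.394 -0.24   0.02 ]
```

View pics/tc.png

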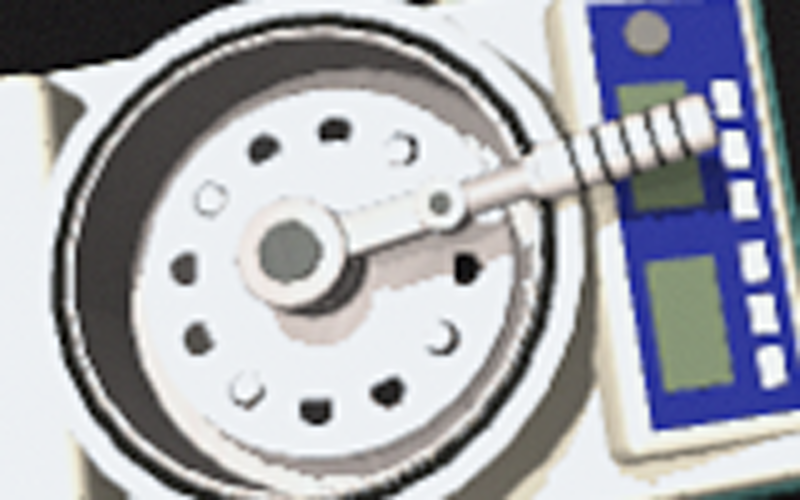

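```bash
cat >> h.py <<'E'
def plan(wps,start=None):
    "wps: (x,y,z,yawdeg,nrows); prints rows, tool assumed pointing down"
    s=manip.state();p=s['eef_pos'];y=s['eef_rot'][2]
    if start: p=np.array(start[:3]);y=np.radians(start[3])
    for w in wps:
        q=np.array(w[:3]);d=(q-p)*1000/w[4];dy=(np.radians(w[3])-y+np.pi)%(2*np.pi)-np.pi;dy/=w[4]
        out=[]
        for i in range(w[4]):
            t=R.from_euler('xyz',[np.pi,0,y]).inv().apply(d);out.append([[int(round(a)) for a in t],[0,0,round(-dy,3)]]);y+=dy
        print(w,str(out).replace(' ',''));p=q
def fs():
    s=manip.state();print(round(s['time'],2),'pos',np.round(s['eef_pos'],4),'rot',np.round(s['eef_rot'],3),'F',np.round(s['ft_force'],2),'M',np.round(s['moment'],2),'w',round(s['grip_width'],4))
E
python3 - <<'E'
from h import *
t=np.load('pics/top.npz')
h=ray(t,147.8,254.8,.174);e=ray(t,231.6,228.9,.163);p=ray(t,177.6,245.2,.171);print(h,e,np.hypot(*(e-h)[:2]),np.hypot(*(p-h)[:2]),np.degrees(np.arctan2(*(e-h)[1::-1])),np.degrees(np.arctan2(*(p-h)[1::-1])))
for z in(.15,.4):print('lid edge',ray(t,68,333,z),ray(t,40,333,z))
plan([(.22,.42,.33,159.4,4),(.33,.15,.30,159.4,6),(.45,-.03,.26,105,6),(.646,.007,.22,105,5),(.646,.007,.153,105,3)])
E
```

```text
[0.55485105 0.1539264  0.174     ] [ 0.60436694 -0.03002681  0.163     ] 0.190500937127917 0.06706771073455454 -74.9344092465745 -74.37640127651458
lid edge [0.39849622 0.33061731 0.15      ] [0.40187643 0.39095322 0.15      ]
lid edge [0.4005441  0.21726259 0.4       ] [0.40309526 0.26280023 0.4       ]
(0.22, 0.42, 0.33, 159.4, 4) [[[-15,-38,-27],[0,0,np.float64(-0.0)]],[[-15,-38,-27],[0,0,np.float64(-0.0)]],[[-15,-38,-27],[0,0,np.float64(-0.0)]],[[-15,-38,-27],[0,0,np.float64(-0.0)]]]
(0.33, 0.15, 0.3, 159.4, 6) [[[-33,-36,5],[0,0,np.float64(-0.0)]],[[-33,-36,5],[0,0,np.float64(-0.0)]],[[-33,-36,5],[0,0,np.float64(-0.0)]],[[-33,-36,5],[0,0,np.float64(-0.0)]],[[-33,-36,5],[0,0,np.float64(-0.0)]],[[-33,-36,5],[0,0,np.float64(-0.0)]]]
(0.45, -0.03, 0.26, 105, 6) [[[-29,-21,7],[0,0,np.float64(0.158)]],[[-32,-16,7],[0,0,np.float64(0.158)]],[[-34,-11,7],[0,0,np.float64(0.158)]],[[-36,-5,7],[0,0,np.float64(0.158)]],[[-36,0,7],[0,0,np.float64(0.158)]],[[-36,6,7],[0,0,np.float64(0.158)]]]
(0.646, 0.007, 0.22, 105, 5) [[[-3,40,8],[0,0,np.float64(0.0)]],[[-3,40,8],[0,0,np.float64(0.0)]],[[-3,40,8],[0,0,np.float64(0.0)]],[[-3,40,8],[0,0,np.float64(0.0)]],[[-3,40,8],[0,0,np.float64(0.0)]]]
(0.646, 0.007, 0.153, 105, 3) [[[0,0,22],[0,0,np.float64(-0.0)]],[[0,0,22],[0,0,np.float64(-0.0)]],[[0,0,22],[0,0,np.float64(-0.0)]]]
```

```bash
python3 -m pendant '[[[-15,-38,-27],[0,0,0]],[[-15,-38,-27],[0,0,0]],[[-15,-38,-27],[0,0,0]],[[-15,-38,-27],[0,0,0]]]' 0 20 && python3 -m pendant '[[[-33,-36,5],[0,0,0]],[[-33,-36,5],[0,0,0]],[[-33,-36,5],[0,0,0]],[[-33,-36,5],[0,0,0]],[[-33,-36,5],[0,0,0]],[[-33,-36,5],[0,0,0]]]' && python3 -m pendant '[[[-29,-21,7],[0,0,0.158]],[[-32,-16,7],[0,0,0.158]],[[-34,-11,7],[0,0,0.158]],[[-36,-5,7],[0,0,0.158]],[[-36,0,7],[0,0,0.158]],[[-36,6,7],[0,0,0.158]]]'
python3 - <<'E'
from h import *
fs();plan([(.646,.007,.22,105,5),(.646,.007,.153,105,3)])
E
```

```text
time: 0.6
eef_pos: [0.2224, 0.4201, 0.3311]
eef_rot: [-3.141, -0.0, 2.782]
ft_force: [0.5, 0.6, 0.6]
grip_width: 0.0513
time: 1.35
eef_pos: [0.3321, 0.1482, 0.3005]
eef_rot: [3.141, 0.0, 2.782]
ft_force: [0.5, -0.1, 0.5]
grip_width: 0.0002
time: 2.1
eef_pos: [0.4519, -0.0314, 0.2582]
eef_rot: [-3.141, -0.0, 1.828]
ft_force: [0.6, -0.0, -0.2]
grip_width: 0.0006
2.1 pos [ 0.4519 -0.0314  0.2582] rot [-3.141 -0.     1.828] F [ 0.6  -0.03 -0.16] M [-0.06  0.03 -0.01] w 0.0006
(0.646, 0.007, 0.22, 105, 5) [[[-2,40,8],[0,0,np.float64(-0.001)]],[[-2,39,8],[0,0,np.float64(-0.001)]],[[-3,39,8],[0,0,np.float64(-0.001)]],[[-3,39,8],[0,0,np.float64(-0.001)]],[[-3,39,8],[0,0,np.float64(-0.001)]]]
(0.646, 0.007, 0.153, 105, 3) [[[0,0,22],[0,0,np.float64(-0.0)]],[[0,0,22],[0,0,np.float64(-0.0)]],[[0,0,22],[0,0,np.float64(-0.0)]]]
```

```bash
python3 -m pendant '[[[-2,40,8],[0,0,0]],[[-2,39,8],[0,0,0]],[[-3,39,8],[0,0,0]],[[-3,39,8],[0,0,0]],[[-3,39,8],[0,0,0]],[[0,0,22],[0,0,0]],[[0,0,22],[0,0,0]],[[0,0,20],[0,0,0]]]' && python3 -m pendant '[[[0,-5,2],[0,0,0]],[[0,-5,0],[0,0,0]],[[0,-4,0],[0,0,0]],[[0,-3,0],[0,0,0]],[[0,0,0],[0,0,0]]]'
python3 - <<'E'
from h import *
fs();c=shot('top','t2.png')
cv2.imwrite('pics/t2c.png',cv2.resize(c['image'][190:300,90:270],None,fx=4,fy=4,interpolation=cv2.INTER_CUBIC)[:,:,::-1])
E
```

```text
time: 3.1
eef_pos: [0.6439, 0.0081, 0.1533]
eef_rot: [-3.141, -0.0, 1.834]
ft_force: [-0.3, -0.3, -0.6]
grip_width: 0.0002
time: 3.72
eef_pos: [0.6278, 0.0036, 0.1532]
eef_rot: [3.141, 0.0, 1.834]
ft_force: [0.0, -0.7, 0.1]
grip_width: 0.0007
3.73 pos [0.6278 0.0036 0.1532] rot [3.141 0.    1.834] F [ 0.01 -0.74  0.08] M [-0.04 -0.    0.01] w 0.0007
```

View pics/t2c.png

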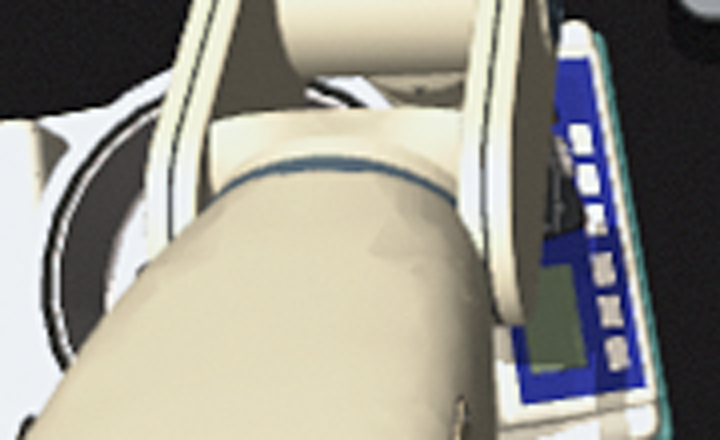

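The arm hides the wrench from the top camera (only the panel's right edge is visible). I'll go by force and the known arc instead.

```bash
python3 -m pendant '[[[-1,-6,0],[0,0,0.03]],[[-1,-6,0],[0,0,0.035]],[[-1,-6,0],[0,0,0.04]],[[-1,-6.6,0],[0,0,0.04]]]'; python3 -m pendant '[[[-1,-6.6,0],[0,0,0.04]],[[-1,-6.6,0],[0,0,0.04]],[[-1,-6.6,0],[0,0,0.04]],[[-1,-6.6,0],[0,0,0.04]]]'
python3 - <<'E'
from h import *
cat=None
fs();s=manip.state();v=s['eef_pos'][:2]-[.5549,.1539];print(np.hypot(*v),np.degrees(np.arctan2(v[1],v[0])),np.degrees(s['eef_rot'][2]))
c=shot('scene','s2.png')
cv2.imwrite('pics/s2c.png',cv2.resize(c['image'][90:240,250:450],None,fx=3,fy=3,interpolation=cv2.INTER_CUBIC)[:,:,::-1])
E
```

```text
time: 4.28
eef_pos: [0.6045, -0.0055, 0.1528]
eef_rot: [3.141, -0.0, 1.686]
ft_force: [2.5, 0.5, 0.9]
grip_width: 0.0005
time: 4.78
eef_pos: [0.5784, -0.0111, 0.1528]
eef_rot: [3.141, 0.0, 1.526]
ft_force: [2.7, 0.6, 0.4]
grip_width: 0.0004
4.78 pos [ 0.5784 -0.0111  0.1528] rot [3.141 0.    1.526] F [2.72 0.64 0.35] M [ 0.02 -0.43  0.01] w 0.0004
0.16661363921551467 -81.90745296880719 87.44388946753169
```

View pics/s2c.png

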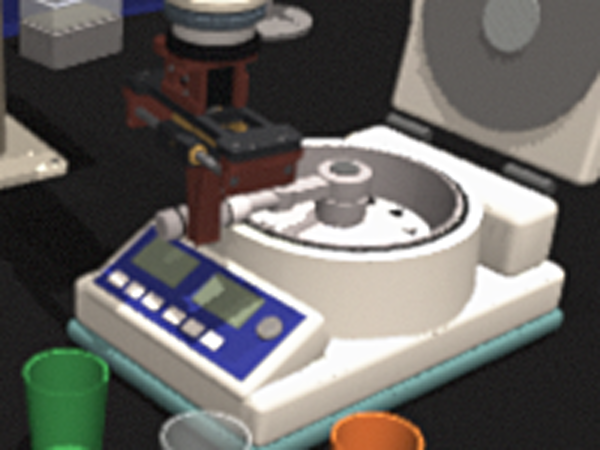

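The closed fingers are against the grip near (200,220) in the crop, and the force is a steady 2.8 N, so the nut is turning. I estimate 0.28 rad of swing so far.

```bash
python3 -m pendant '[[[-1,-6.6,0],[0,0,0.04]],[[-1,-6.6,0],[0,0,0.04]],[[-1,-6.6,0],[0,0,0.04]],[[-1,-6.6,0],[0,0,0.04]]]';  python3 -m pendant '[[[-1,-6.6,0],[0,0,0.04]],[[-0.7,-4,0],[0,0,0.025]],[[0,0,0],[0,0,0]]]'
cat >> h.py <<'E'
def ang():
    fs();s=manip.state();v=s['eef_pos'][:2]-[.5549,.1539];print('rho',np.hypot(*v),'ang',np.degrees(np.arctan2(v[1],v[0])),'yaw',np.degrees(s['eef_rot'][2]))
    y=s['eef_rot'][2]-np.pi/2;print('tangential F',s['ft_force'][:2]@[np.cos(y),np.sin(y)])
E
python3 -c "
from h import *
ang()"
```

```text
time: 5.32
eef_pos: [0.5518, -0.0124, 0.1528]
eef_rot: [3.141, 0.0, 1.367]
ft_force: [2.8, -0.0, -0.7]
grip_width: 0.0007
time: 5.7
eef_pos: [0.5407, -0.0116, 0.1527]
eef_rot: [-3.141, 0.0, 1.304]
ft_force: [0.9, -0.1, 0.6]
grip_width: 0.0003
5.7 pos [ 0.5407 -0.0116  0.1527] rot [-3.141  0.     1.304] F [ 0.86 -0.05  0.58] M [-0.07 -0.03  0.07] w 0.0003
rho 0.1661425493612078 ang -94.91951705658124 yaw 74.70230643071234
tangential F 0.8414728044111369
```

```bash
python3 -m pendant '[[[-0.7,-4,0],[0,0,0.025]],[[-0.7,-4,0],[0,0,0.025]]]';  python3 -m pendant '[[[-0.5,-3,0],[0,0,0.018]]]';python3 -m pendant '[[[-0.5,-3,0],[0,0,0.018]]]'; python3 -c "
from h import *
ang()"
```

```text
time: 5.95
eef_pos: [0.5332, -0.0108, 0.1527]
eef_rot: [3.141, -0.0, 1.252]
ft_force: [2.9, -0.1, -0.4]
grip_width: 0.0004
time: 6.08
eef_pos: [0.53, -0.0102, 0.1527]
eef_rot: [3.141, -0.0, 1.235]
ft_force: [3.3, -0.0, 0.3]
grip_width: 0.0004
time: 6.2
eef_pos: [0.527, -0.0097, 0.1527]
eef_rot: [3.141, 0.0, 1.217]
ft_force: [3.1, -0.1, 0.7]
grip_width: 0.0004
6.2 pos [ 0.527  -0.0097  0.1527] rot [3.141 0.    1.217] F [ 3.14 -0.14  0.71] M [-0.19 -0.36  0.02] w 0.0004
rho 0.16600693550618145 ang -99.69070386603161 yaw 69.7086764174036
tangential F 2.9939603674944886
```

```bash
for i in 1; do python3 -m pendant '[[[-0.4,-2.5,0],[0,0,0.015]]]'; python3 -m pendant '[[[-0.4,-2.5,0],[0,0,0.015]]]'; python3 -m pendant '[[[-0.4,-2.5,0],[0,0,0.015]]]'; done; python3 -c "
from h import *
ang()"
```

```text
time: 6.32
eef_pos: [0.5244, -0.0093, 0.1527]
eef_rot: [3.142, 0.0, 1.202]
ft_force: [2.9, -0.7, 0.6]
grip_width: 0.0006
time: 6.45
eef_pos: [0.522, -0.0087, 0.1527]
eef_rot: [3.142, 0.0, 1.187]
ft_force: [3.1, -1.7, -0.1]
grip_width: 0.0004
time: 6.58
eef_pos: [0.5196, -0.0082, 0.1527]
eef_rot: [3.141, 0.0, 1.172]
ft_force: [2.2, -1.0, 0.4]
grip_width: 0.0003
6.58 pos [ 0.5196 -0.0082  0.1527] rot [3.141 0.    1.172] F [ 2.18 -1.01  0.38] M [-0.27 -0.35  0.09] w 0.0003
rho 0.16590711026301422 ang -102.30168790022282 yaw 67.14006676361119
tangential F 2.398352267805969
```

```bash
python3 -m pendant '[[[-0.4,-2.5,0],[0,0,0.015]]]'; python3 -m pendant '[[[-0.4,-2.5,0],[0,0,0.015]]]'; python3 -c "
from h import *
ang()"
```

```text
time: 6.7
eef_pos: [0.5171, -0.0076, 0.1527]
eef_rot: [3.142, 0.0, 1.157]
ft_force: [1.7, -1.8, 1.0]
grip_width: 0.0009
time: 6.82
eef_pos: [0.5146, -0.0069, 0.1527]
eef_rot: [3.142, 0.0, 1.142]
ft_force: [2.4, -1.1, 0.4]
grip_width: 0.0002
6.83 pos [ 0.5146 -0.0069  0.1527] rot [3.142 0.    1.142] F [ 2.38 -1.06  0.37] M [-0.36 -0.3   0.03] w 0.0002
rho 0.16580097536766175 ang -104.07138604598472 yaw 65.42254762845624
tangential F 2.60155520077203
```

```bash
python3 -m pendant '[[[-0.3,-2,0],[0,0,0.012]]]'; python3 -m pendant '[[[-0.3,-2,0],[0,0,0.012]]]'; python3 -c "
from h import *
ang();c=shot('scene')
cv2.imwrite('pics/s3c.png',cv2.resize(c['image'][110:200,280:420],None,fx=5,fy=5,interpolation=cv2.INTER_CUBIC)[:,:,::-1])"
```

```text
time: 6.95
eef_pos: [0.5126, -0.0064, 0.1527]
eef_rot: [-3.142, 0.0, 1.13]
ft_force: [2.4, -1.6, 0.2]
grip_width: 0.0004
time: 7.08
eef_pos: [0.5107, -0.0058, 0.1527]
eef_rot: [-3.142, 0.0, 1.118]
ft_force: [2.5, -2.9, 0.9]
grip_width: 0.0004
7.08 pos [ 0.5107 -0.0058  0.1527] rot [-3.142  0.     1.118] F [ 2.46 -2.87  0.85] M [-0.33 -0.31  0.05] w 0.0004
rho 0.16570187627220712 ang -105.46385157139325 yaw 64.06084505129861
tangential F 3.466602575587613
```

View pics/s3c.png

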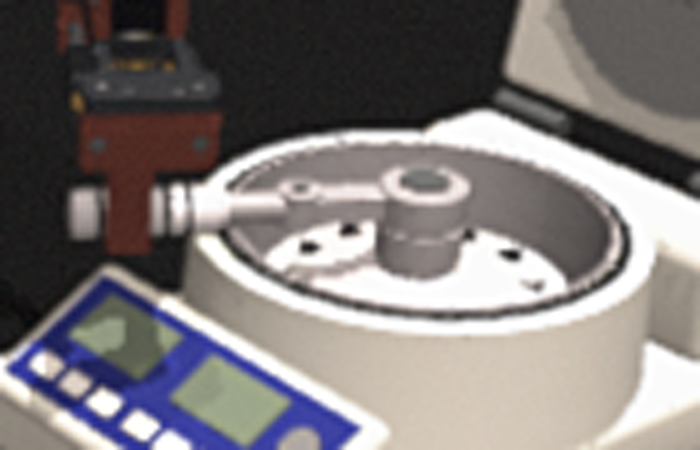

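```bash
cat >> h.py <<'E'
def tri(c,head,pin,end):
    h=ray(c,*head,.174);p=ray(c,*pin,.171);e=ray(c,*end,.163)
    a=lambda q,r:np.degrees(np.arctan2(*(q-r)[1::-1]))
    print('head',np.round(h,4),'pin',np.round(p,4),'end',np.round(e,4),'ang h-p',a(p,h),'p-e',a(e,p),'h-e',a(e,h),'len',np.linalg.norm((p-h)[:2]),np.linalg.norm((e-h)[:2]))
E
python3 -c "
from h import *
s=np.load('pics/scene.npz')
f=lambda u,v:(280+(u+.5)/5-.5,110+(v+.5)/5-.5)
tri(s,f(428,183),f(303,190),f(74,214))
for th in (-74.9,-110,-113,-116):
    u=np.array([np.cos(np.radians(th)),np.sin(np.radians(th)),0]);b=np.array([.5549,.1539,0])
    print(th,[np.round((proj(s,b+u*r+[0,0,z])-[279.6,109.6])*5) for r,z in((0,.174),(.068,.171),(.192,.163))])
"
```

```text
head [0.5586 0.1523 0.174 ] pin [0.5287 0.0918 0.171 ] end [ 0.4814 -0.023   0.163 ] ang h-p -116.31970768804851 p-e -112.360230737661 h-e -113.75415767872074 len 0.06750399046389392 0.19161273508329843
-74.9 [array([426., 180.]), array([346., 223.]), array([185., 313.])]
-110 [array([426., 180.]), array([303., 193.]), array([ 76., 221.])]
-113 [array([426., 180.]), array([302., 190.]), array([ 73., 213.])]
-116 [array([426., 180.]), array([301., 187.]), array([ 71., 205.])]
```

The handle is still straight (head (428,183), pin (303,190), end (74,214) fit a wrench angle of about -113°), a swing of 0.66–0.68 rad, so the stop should be close.

```bash
python3 -m pendant '[[[-0.3,-2,0],[0,0,0.012]]]'; python3 -m pendant '[[[-0.3,-2,0],[0,0,0.012]]]';  python3 -c "
from h import *
ang()"
```

```text
time: 7.25
eef_pos: [0.5089, -0.0053, 0.1527]
eef_rot: [3.142, 0.0, 1.106]
ft_force: [1.3, -1.9, 0.5]
grip_width: 0.0004
time: 7.38
eef_pos: [0.5069, -0.0046, 0.1527]
eef_rot: [-3.142, 0.0, 1.094]
ft_force: [1.8, -2.0, 0.5]
grip_width: 0.0003
7.38 pos [ 0.5069 -0.0046  0.1527] rot [-3.142  0.     1.094] F [ 1.79 -2.01  0.5 ] M [-0.49 -0.23 -0.01] w 0.0003
rho 0.16565049062528492 ang -106.85960280500255 yaw 62.68612940321163
tangential F 2.5127549285278414
```

```bash
python3 -m pendant '[[[-0.3,-2,0],[0,0,0.012]]]'; python3 -m pendant '[[[-0.3,-2,0],[0,0,0.012]]]';  python3 -c "
from h import *
ang();c=shot('scene')
cv2.imwrite('pics/s4c.png',cv2.resize(c['image'][110:200,280:420],None,fx=5,fy=5,interpolation=cv2.INTER_CUBIC)[:,:,::-1])"
```

```text
time: 7.5
eef_pos: [0.5052, -0.0041, 0.1527]
eef_rot: [3.141, 0.0, 1.082]
ft_force: [3.2, -3.9, 0.6]
grip_width: 0.0002
time: 7.62
eef_pos: [0.5037, -0.0035, 0.1528]
eef_rot: [3.14, -0.0, 1.07]
ft_force: [4.1, -4.7, -0.7]
grip_width: 0.0008
7.62 pos [ 0.5037 -0.0035  0.1528] rot [ 3.14 -0.    1.07] F [ 4.09 -4.72 -0.74] M [-0.89 -0.71  0.07] w 0.0008
rho 0.16556047234371626 ang -108.02679574675682 yaw 61.32356168932178
tangential F 5.853751273751683
```

View pics/s4c.png

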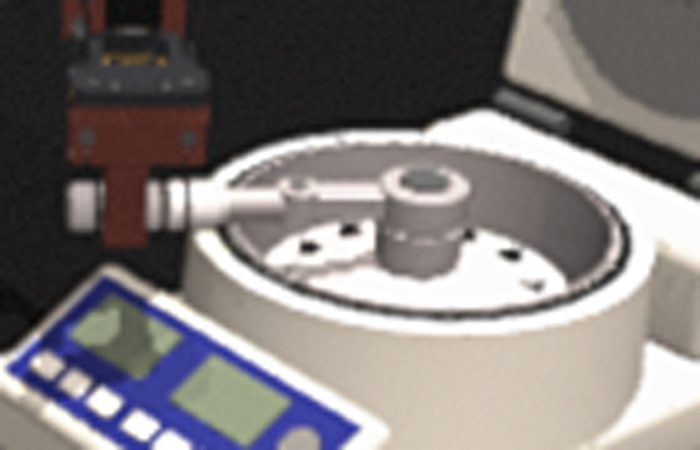

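Still straight (pin (300,188), end (72,205)), with force now climbing to 5.9 N, so the nut is at its stop. I'll go in fine steps and look for the give plateau.

```bash
for i in 1; do python3 -m pendant '[[[0,-1.5,0],[0,0,0]]]'; python3 -m pendant '[[[0,-1.5,0],[0,0,0]]]'; python3 -m pendant '[[[0,-1.5,0],[0,0,0]]]'; done | grep -E 'pos|force'; python3 -c "
from h import *
ang()"
```

```text
eef_pos: [0.5026, -0.0031, 0.1529]
ft_force: [4.8, -7.0, -0.0]
eef_pos: [0.5016, -0.0026, 0.153]
ft_force: [4.7, -7.7, 0.3]
eef_pos: [0.5005, -0.0021, 0.1531]
ft_force: [5.2, -9.5, -0.1]
8.05 pos [ 0.5005 -0.0021  0.1531] rot [3.138 0.    1.071] F [ 5.22 -9.48 -0.09] M [-1.66 -0.86  0.15] w 0.0003
rho 0.16519122010270557 ang -109.22895765849675 yaw 61.37322671429412
tangential F 9.127755756708808
```

```bash
for i in 1; do python3 -m pendant '[[[-0.5,-2,0],[0,0,0]]]'; python3 -m pendant '[[[-0.5,-2,0],[0,0,0.01]]]'; python3 -m pendant '[[[-0.5,-2,0],[0,0,0.01]]]'; done | grep -E 'pos|force'; python3 -c "
from h import *
ang()"
```

```text
eef_pos: [0.4988, -0.0015, 0.1531]
ft_force: [6.5, -7.8, -1.5]
eef_pos: [0.497, -0.0009, 0.1532]
ft_force: [7.6, -6.6, -1.1]
eef_pos: [0.4953, -0.0003, 0.1533]
ft_force: [8.5, -7.0, -1.6]
8.43 pos [ 4.953e-01 -3.000e-04  1.533e-01] rot [ 3.137e+00 -1.000e-03  1.050e+00] F [ 8.47 -6.96 -1.62] M [-1.29 -1.18 -0.09] w 0.0005
rho 0.16528290010184482 ang -111.12104645790954 yaw 60.17148881899369
tangential F 10.809684965320201
```

```bash
for i in 1; do python3 -m pendant '[[[-0.3,-2,0],[0,0,0.015]]]'; python3 -m pendant '[[[-0.3,-2,0],[0,0,0.015]]]'; done | grep -E 'pos|force'; python3 -c "
from h import *
ang();c=shot('scene')
cv2.imwrite('pics/s5c.png',cv2.resize(c['image'][110:200,280:420],None,fx=5,fy=5,interpolation=cv2.INTER_CUBIC)[:,:,::-1])"
```

```text
eef_pos: [0.4935, 0.0004, 0.1533]
ft_force: [7.9, -8.9, -1.8]
eef_pos: [0.4916, 0.0011, 0.1533]
ft_force: [7.9, -7.9, -0.6]
8.68 pos [0.4916 0.0011 0.1533] rot [ 3.137e+00 -1.000e-03  1.020e+00] F [ 7.92 -7.93 -0.6 ] M [-1.49 -1.25 -0.09] w 0.0005
rho 0.16537037636170326 ang -112.4882734772634 yaw 58.45064676522147
tangential F 10.90036802769985
```

View pics/s5c.png

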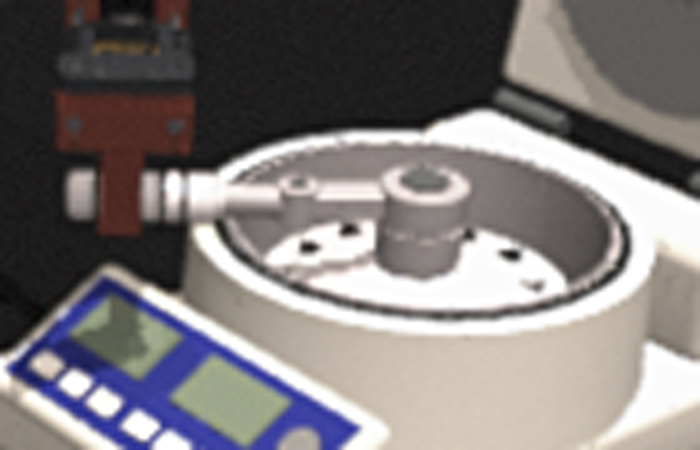

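The joint has given: the pin stays at (300,187) while the grip end went from (72,205) to (70,196), a bend of about 0.09–0.10 rad with force flat at 10.9 N. One more small step for margin, then back off gently.

```bash
(python3 -m pendant '[[[-0.3,-2.5,0],[0,0,0.015]],[[0,0,0],[0,0,0]]]'; python3 -m pendant '[[[0,3,0],[0,0,0]],[[0,3,0],[0,0,0]],[[0,4,0],[0,0,0]],[[0,4,0],[0,0,0]],[[0,4,0],[0,0,0]],[[0,5,0],[0,0,0]],[[0,10,0],[0,0,0]],[[0,15,0],[0,0,0]]]') | grep -E 'pos|force'; python3 -c "
from h import *
s=np.load('pics/scene.npz')
f=lambda u,v:(280+(u+.5)/5-.5,110+(v+.5)/5-.5)
tri(s,f(428,183),f(300,188),f(72,205))
tri(s,f(428,183),f(300,187),f(69,196))
ang()"
```

```text
eef_pos: [0.4893, 0.0021, 0.1533]
ft_force: [7.6, -8.1, -1.4]
eef_pos: [0.528, -0.023, 0.1525]
ft_force: [0.7, -0.1, -1.0]
head [0.5586 0.1523 0.174 ] pin [0.5258 0.0919 0.171 ] end [ 0.4712 -0.0184  0.163 ] ang h-p -118.47912017238608 p-e -116.35198701157226 h-e -117.11478538935404 len 0.06878670350809384 0.1917796291685245
head [0.5586 0.1523 0.174 ] pin [0.5248 0.0926 0.171 ] end [ 0.4606 -0.0141  0.163 ] ang h-p -119.54468505807299 p-e -121.0334448163994 h-e -120.50435709980482 len 0.06865533170674187 0.1931650334874879
9.97 pos [ 0.528  -0.023   0.1525] rot [-3.141  0.     1.006] F [ 0.7  -0.06 -0.98] M [-0.04  0.08 -0.01] w 0.0001
rho 0.1789219070708917 ang -98.65963227045124 yaw 57.636311555794016
tangential F 0.6199849796322976
```

Run:
```python
from h import *
plan([(.528,-.023,.25,57.6,2),(.42,-.25,.25,57.6,5)])
```

```text
(0.528, -0.023, 0.25, 57.6, 2) [[[0,0,-49],[0,0,np.float64(0.0)]],[[0,0,-49],[0,0,np.float64(0.0)]]]
(0.42, -0.25, 0.25, 57.6, 5) [[[-50,6,0],[0,0,np.float64(-0.0)]],[[-50,6,0],[0,0,np.float64(-0.0)]],[[-50,6,0],[0,0,np.float64(-0.0)]],[[-50,6,0],[0,0,np.float64(-0.0)]],[[-50,6,0],[0,0,np.float64(-0.0)]]]
```

```bash
python3 -m pendant '[[[0,0,-49],[0,0,0]],[[0,0,-49],[0,0,0]],[[-50,6,0],[0,0,0]],[[-50,6,0],[0,0,0]],[[-50,6,0],[0,0,0]],[[-50,6,0],[0,0,0]],[[-50,6,0],[0,0,0]],[[0,0,0],[0,0,0]]]' 50 40 | grep -E 'pos|grip'
python3 - <<'E'
from h import *
c=shot('top');cv2.imwrite('pics/t3c.png',cv2.resize(c['image'][205:305,90:250],None,fx=5,fy=5,interpolation=cv2.INTER_CUBIC)[:,:,::-1])
E
```

```text
eef_pos: [0.4183, -0.2528, 0.2508]
grip_width: 0.044
```

View pics/t3c.png

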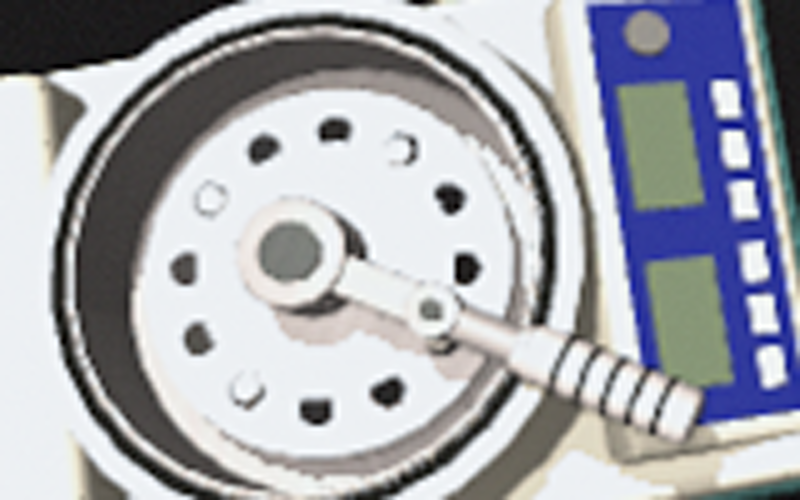

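Run:
```python
from h import *
t=np.load('pics/top.npz');f=lambda u,v:(90+(u+.5)/5-.5,205+(v+.5)/5-.5)
tri(t,f(291,251),f(440,203),f(710,122));tri(t,f(290,251),f(432,310),f(688,414))
c=np.array([.5549,.1539]);
for th in(-115.5,):
    g=c+.041*np.array([np.cos(np.radians(th)),np.sin(np.radians(th))]);print(g)
    plan([(.48,-.05,.25,64.5,4),(*g,.23,64.5,4),(*g,.144,64.5,4)])
```

```text
head [0.5549 0.1539 0.174 ] pin [0.5729 0.0893 0.171 ] end [ 0.6041 -0.03    0.163 ] ang h-p -74.37640127651458 p-e -75.33921335877842 h-e -75.00014265209687 len 0.06706771073455454 0.19043502966933498
head [0.5549 0.1544 0.174 ] pin [0.5259 0.093  0.171 ] end [ 0.4754 -0.0165  0.163 ] ang h-p -115.23910252953425 p-e -114.78133164935267 h-e -114.94623256993079 len 0.06788317127051172 0.18844437768123595
[0.53724905 0.116894  ]
(0.48, -0.05, 0.25, 64.5, 4) [[[51,-14,0],[0,0,np.float64(-0.031)]],[[51,-13,0],[0,0,np.float64(-0.031)]],[[51,-11,0],[0,0,np.float64(-0.031)]],[[52,-9,0],[0,0,np.float64(-0.031)]]]
(np.float64(0.5372490450308599), np.float64(0.11689400334165571), 0.23, 64.5, 4) [[[44,-5,5],[0,0,np.float64(-0.0)]],[[44,-5,5],[0,0,np.float64(-0.0)]],[[44,-5,5],[0,0,np.float64(-0.0)]],[[44,-5,5],[0,0,np.float64(-0.0)]]]
(np.float64(0.5372490450308599), np.float64(0.11689400334165571), 0.144, 64.5, 4) [[[0,0,22],[0,0,np.float64(-0.0)]],[[0,0,22],[0,0,np.float64(-0.0)]],[[0,0,22],[0,0,np.float64(-0.0)]],[[0,0,22],[0,0,np.float64(-0.0)]]]
```

Handle straight again at about -115° (head (290,251), pin (432,310), end (688,414)), a swing of 0.70 rad. Now to take it by the shank.

```bash
python3 -m pendant '[[[51,-14,0],[0,0,-0.032]],[[51,-13,0],[0,0,-0.032]],[[51,-11,0],[0,0,-0.032]],[[52,-9,0],[0,0,-0.032]],[[44,-5,5],[0,0,0]],[[44,-5,5],[0,0,0]],[[44,-5,5],[0,0,0]],[[44,-5,5],[0,0,0]]]' | grep pos;  python3 - <<'E'
from h import *
ang();plan([(.5374,.117,.144,65,4)])
E
```

```text
eef_pos: [0.5364, 0.1226, 0.2305]
12.03 pos [0.5364 0.1226 0.2305] rot [-3.141 -0.     1.136] F [ 0.5  -0.02  0.1 ] M [-0.08  0.05 -0.02] w 0.0439
rho 0.03635389258848265 ang -120.66422922402474 yaw 65.06290091205824
tangential F 0.46393862283860754
(0.5374, 0.117, 0.144, 65, 4) [[[-1,1,22],[0,0,np.float64(0.0)]],[[-1,1,22],[0,0,np.float64(0.0)]],[[-1,1,22],[0,0,np.float64(0.0)]],[[-1,1,22],[0,0,np.float64(0.0)]]]
```

```bash
python3 -m pendant '[[[-4.7,3.3,0],[0,0,0]],[[0,0,22],[0,0,0]],[[0,0,22],[0,0,0]],[[0,0,22],[0,0,0]],[[0,0,20],[0,0,0]],[[0,0,0],[0,0,0]]]' | grep -E 'pos|force';  python3 -m pendant '[[[0,0,0],[0,0,0]],[[0,0,0],[0,0,0]],[[0,0,0],[0,0,0]],[[0,0,0],[0,0,0]]]' 10 40; python3 -c "
from h import *
ang()"
```

```text
eef_pos: [0.5358, 0.1137, 0.1435]
ft_force: [-0.1, -0.2, -0.2]
time: 13.28
eef_pos: [0.5382, 0.1138, 0.1455]
eef_rot: [3.139, -0.001, 1.134]
ft_force: [2.0, -2.8, 3.7]
grip_width: 0.0175
13.28 pos [0.5382 0.1138 0.1455] rot [ 3.139e+00 -1.000e-03  1.134e+00] F [ 2.04 -2.81  3.65] M [-0.53 -0.23 -0.02] w 0.0175
rho 0.04345148954790392 ang -112.63772154374887 yaw 64.96870893139808
tangential F 3.031382307631443
```

```bash
python3 -m pendant '[[[0,2,-1],[0,0,0]],[[0,0,-2],[0,0,0]],[[0,0,-3],[0,0,0]],[[0,0,-4],[0,0,0]]]' - 50; python3 -m pendant '[[[0,0,-4],[0,0,0]],[[0,0,-4],[0,0,0]],[[0,0,-4],[0,0,0]],[[0,0,-4],[0,0,0]],[[0,0,-4],[0,0,0]]]';  python3 -c "
from h import *
ang()"
```

```text
time: 13.78
eef_pos: [0.5384, 0.1135, 0.1543]
eef_rot: [-3.14, 0.0, 1.134]
ft_force: [1.0, 4.9, -6.5]
grip_width: 0.0173
time: 14.4
eef_pos: [0.5391, 0.1127, 0.1751]
eef_rot: [3.141, 0.0, 1.134]
ft_force: [-0.4, -1.0, -4.0]
grip_width: 0.0173
14.4 pos [0.5391 0.1127 0.1751] rot [3.141 0.    1.134] F [-0.45 -0.95 -4.04] M [ 0.04  0.04 -0.02] w 0.0173
rho 0.04410964661796725 ang -111.0093605664652 yaw 64.94837219171689
tangential F -0.003202582639075857
```

Run:
```python
from h import *
s=manip.state()['eef_pos']
plan([(s[0],s[1],.225,64.95,2),(.568,-.305,.2,0,10),(.568,-.305,.06,0,4)])
```

```text
(np.float64(0.5390857889252546), np.float64(0.11272268035865678), 0.225, 64.95, 2) [[[0,0,-25],[0,0,np.float64(-0.0)]],[[0,0,-25],[0,0,np.float64(-0.0)]]]
(0.568, -0.305, 0.2, 0, 10) [[[-37,20,3],[0,0,np.float64(0.113)]],[[-34,24,3],[0,0,np.float64(0.113)]],[[-31,28,3],[0,0,np.float64(0.113)]],[[-28,31,3],[0,0,np.float64(0.113)]],[[-24,34,3],[0,0,np.float64(0.113)]],[[-20,37,3],[0,0,np.float64(0.113)]],[[-16,39,3],[0,0,np.float64(0.113)]],[[-11,40,3],[0,0,np.float64(0.113)]],[[-7,41,3],[0,0,np.float64(0.113)]],[[-2,42,3],[0,0,np.float64(0.113)]]]
(0.568, -0.305, 0.06, 0, 4) [[[0,0,35],[0,0,np.float64(0.0)]],[[0,0,35],[0,0,np.float64(0.0)]],[[0,0,35],[0,0,np.float64(0.0)]],[[0,0,35],[0,0,np.float64(0.0)]]]
```

```bash
(python3 -m pendant '[[[0,0,-10],[0,0,0]],[[0,0,-15],[0,0,0]],[[0,0,-15],[0,0,0]],[[0,0,-10],[0,0,0]]]'; python3 -m pendant '[[[-18,10,1],[0,0,0.056]],[[-18,11,1],[0,0,0.057]],[[-17,12,1],[0,0,0.056]],[[-17,12,1],[0,0,0.057]],[[-16,14,1],[0,0,0.056]],[[-15,14,1],[0,0,0.057]],[[-14,15,1],[0,0,0.056]],[[-14,16,1],[0,0,0.057]]]';  python3 -m pendant '[[[-12,17,1],[0,0,0.056]],[[-12,17,1],[0,0,0.057]],[[-10,18,1],[0,0,0.056]],[[-10,19,1],[0,0,0.057]],[[-8,19,1],[0,0,0.056]],[[-8,20,1],[0,0,0.057]],[[-6,20,1],[0,0,0.056]],[[-5,20,1],[0,0,0.057]]]'; python3 -m pendant '[[[-4,20,1],[0,0,0.056]],[[-3,20,1],[0,0,0.057]],[[-1,20,1],[0,0,0.056]],[[-1,20,1],[0,0,0.057]],[[0,0,0],[0,0,0]]]')|grep -E pos
python3 - <<'E'
from h import *
fs();plan([(.568,-.305,.20,0,1)])
c=shot('scene');cv2.imwrite('pics/s6.png',cv2.resize(c['image'][120:320,130:430],None,fx=2.6,fy=2.6,interpolation=cv2.INTER_CUBIC)[:,:,::-1])
E
```

```text
eef_pos: [0.5395, 0.1132, 0.2263]
eef_pos: [0.546, -0.0551, 0.2163]
eef_pos: [0.5533, -0.2221, 0.2086]
eef_pos: [0.5559, -0.303, 0.2045]
17.52 pos [ 0.5559 -0.303   0.2045] rot [ 3.141e+00 -0.000e+00  1.000e-03] F [-0.86  0.17 -4.4 ] M [0.04 0.14 0.02] w 0.0176
(0.568, -0.305, 0.2, 0, 1) [[[12,2,4],[0,0,np.float64(0.001)]]]
```

View pics/s6.png

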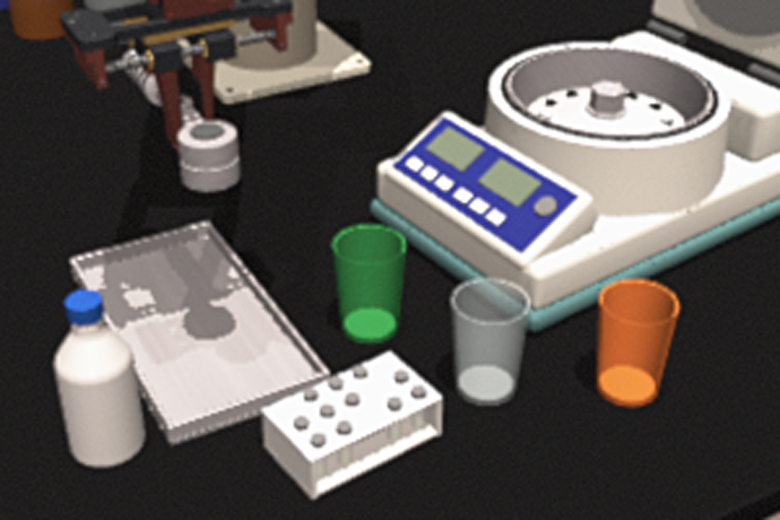

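```bash
python3 -c "
from h import *
c=np.load('pics/scene.npz');print('head axis',ray(c,130+(208.5)/2.6-.5,120+130.5/2.6-.5,.233))"
(python3 -m pendant '[[[6,1,2],[0,0,0]],[[6,1,2],[0,0,0]],[[0,0,20],[0,0,0]],[[0,0,30],[0,0,0]],[[0,0,30],[0,0,0]],[[0,0,30],[0,0,0]],[[0,0,25],[0,0,0]],[[0,0,15],[0,0,0]]]'; python3 -m pendant '[[[0,0,0],[0,0.03,0]],[[0,0,0],[0,0.03,0]],[[0,0,0],[0,0.03,0]],[[0,0,0],[0,0,0]]]')|grep -E 'pos|force'; python3 -c "
from h import *
fs()"
```

```text
head axis [ 0.59631464 -0.30177194  0.233     ]
eef_pos: [0.5668, -0.3023, 0.048]
ft_force: [0.4, 0.9, -3.8]
eef_pos: [0.5677, -0.3035, 0.0515]
ft_force: [0.7, -1.6, -5.2]
19.07 pos [ 0.5677 -0.3035  0.0515] rot [ 3.141e+00 -9.100e-02  3.000e-03] F [ 0.66 -1.6  -5.18] M [ 0.03  0.2  -0.01] w 0.0177
```

```bash
(python3 -m pendant '[[[0,0,10],[0,0,0]],[[0,0,10],[0,0,0]],[[0,0,7],[0,0,0]],[[0,0,4],[0,0,0]],[[0,0,0],[0,0,0]]]'; python3 -m pendant '[[[0,0,1.5],[0,0,0]],[[0,0,0],[0,0,0]]]';python3 -m pendant '[[[0,0,1.5],[0,0,0]],[[0,0,0],[0,0,0]]]')|grep -E 'pos|force'
```

```text
eef_pos: [0.5706, -0.303, 0.0192]
ft_force: [0.2, -0.0, -4.0]
eef_pos: [0.571, -0.3033, 0.0185]
ft_force: [-0.2, 0.8, -3.3]
eef_pos: [0.5711, -0.3033, 0.0168]
ft_force: [0.2, -0.5, -3.8]
```

```bash
(python3 -m pendant '[[[0,0,1.5],[0,0,0]],[[0,0,0],[0,0,0]]]'; python3 -m pendant '[[[0,0,1],[0,0,0]],[[0,0,0],[0,0,0]]]';python3 -m pendant '[[[0,0,1],[0,0,0]],[[0,0,0],[0,0,0]]]')|grep -E 'pos|force'
```

```text
eef_pos: [0.5713, -0.3033, 0.0155]
ft_force: [-0.5, 0.3, -2.2]
eef_pos: [0.5713, -0.3034, 0.0153]
ft_force: [-4.5, 0.2, 6.6]
eef_pos: [0.5712, -0.3034, 0.0151]
ft_force: [-8.3, 0.8, 14.7]
```

```bash
(python3 -m pendant '[[[0,0,-1.5],[0,0,0]],[[0,0,0],[0,0,0]]]'; python3 -m pendant '[[[0,0,0],[0,0,0]],[[0,0,0],[0,0,0]],[[0,0,0],[0,0,0]],[[0,0,0],[0,0,0]]]' 55;  python3 -m pendant '[[[0,0,-5],[0,0,0]],[[0,0,-10],[0,0,0]],[[0,0,-20],[0,0,0]],[[0,0,-30],[0,0,0]],[[0,0,-40],[0,0,0]],[[0,0,-40],[0,0,0]],[[0,0,-40],[0,0,0]]]';python3 -m pendant '[[[-50,0,0],[0,-0.03,0]],[[-50,0,0],[0,-0.03,0]],[[-50,0,0],[0,-0.03,0]],[[0,-50,0],[0,0,0]],[[0,-50,0],[0,0,0]],[[0,-50,0],[0,0,0]],[[0,-50,0],[0,0,0]],[[0,0,0],[0,0,0]]]')|grep -E 'pos|force|width'
python3 - <<'E'
from h import *
fs()
for n in('top','scene'):
    c=shot(n);np.savez('pics/'+n+'_end',**c)
    a=c['image'][160:340,60:420] if n=='top' else c['image'][120:310,140:440]
    cv2.imwrite('pics/'+n+'_end.png',cv2.resize(a,None,fx=2.2 if n=='top' else 2.6,fy=2.2 if n=='top' else 2.6,interpolation=cv2.INTER_CUBIC)[:,:,::-1])
E
```

```text
eef_pos: [0.5713, -0.3034, 0.0152]
ft_force: [-3.1, -0.2, 5.8]
grip_width: 0.0179
eef_pos: [0.5713, -0.3032, 0.0147]
ft_force: [0.3, 0.3, -0.0]
grip_width: 0.0483
eef_pos: [0.5544, -0.3034, 0.2021]
ft_force: [0.4, -0.1, -0.0]
grip_width: 0.0478
eef_pos: [0.4039, -0.1016, 0.1913]
ft_force: [1.1, -1.4, -0.1]
grip_width: 0.0482
23.57 pos [ 0.4039 -0.1016  0.1913] rot [ 3.141e+00 -1.000e-03  8.000e-03] F [ 1.06 -1.35 -0.14] M [ 0.    0.09 -0.03] w 0.0482
```

View pics/top_end.png

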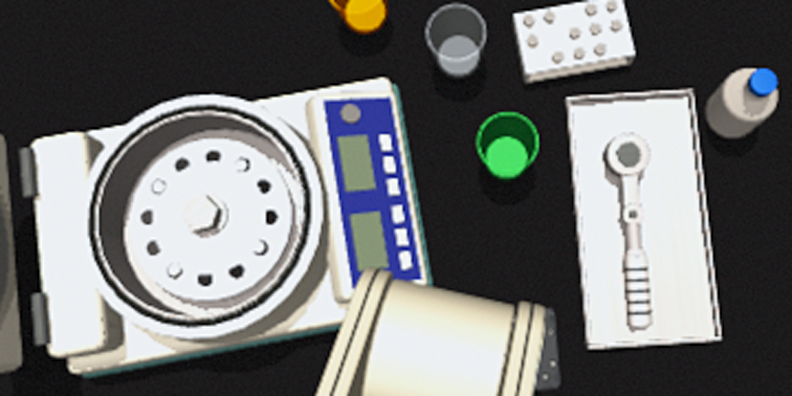

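View pics/scene_end.png

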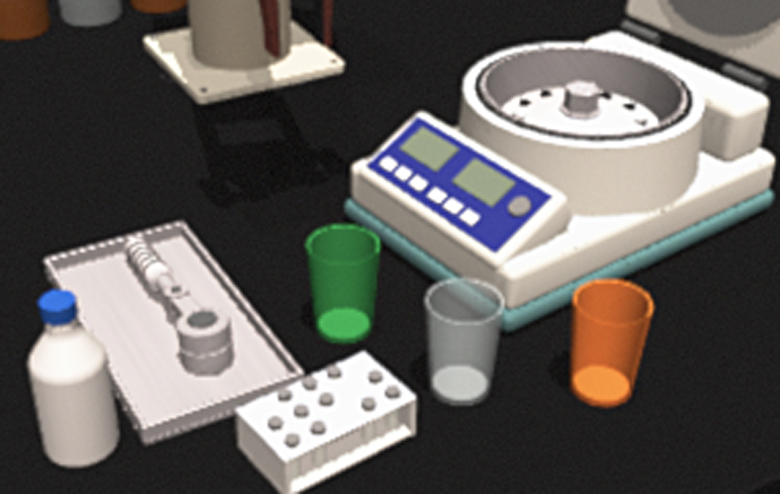

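The wrench lies in the tray (top crop: head (628,153), grip end (639,328)), and the bottle, rack and beaker are standing. A numeric check, then I hand in.

Run:
```python
from h import *
t=np.load('pics/top_end.npz');t0=np.load('pics/top.npz');f=lambda u,v:(60+(u+.5)/2.2-.5,160+(v+.5)/2.2-.5)
c=np.array([.541,-.317,0]);print('head rel tray',ray(t,*f(628,153),.048)-c,'end',ray(t,*f(639,328),.02)-c)
d=cv2.absdiff(t['image'],t0['image']).max(2)
for n,(a,b,x,y) in dict(bottle=(185,225,378,418),rack=(155,200,290,352),beaker=(160,198,250,285)).items(): print(n,'changed px',int((d[a:b,x:y]>40).sum()))
print(manip.finish_job())
```

```text
head rel tray [0.0690324  0.01513394 0.048     ] end [-0.124795   0.0162683  0.02     ]
bottle changed px 0
rack changed px 0
beaker changed px 0
the job is handed in; nothing more can be done
None
```

I tightened the nut, lifted the wrench off and laid it in the tray, then handed the job in at about 24 s of the 67 s allowed. The hand-in gives no verdict.

- **Tightening:** I pushed the grip clockwise with the closed fingers. The force held at about 3 N while the nut turned. It then rose and levelled off at about 10.9 N as the handle joint gave. I stopped at a bend of about 0.11–0.13 rad, estimated from finger travel and the camera, and backed off gently.
- **Lift:** I took the wrench by its shank and lifted it straight up. I did not measure the nut's angle afterwards. The only sideways forces on the way were about 3–5 N, too little to turn the nut back.
- **Placing:** I set it down tilted, grip end low, until the head touched the floor, then let go.

**Last checks:**
- **Position:** the socket is at (+69, +15) mm and the grip end at (-125, +16) mm from the tray centre, both inside the limits. The grip end clears its limit by 17 mm.
- **Handle:** it looks straight in both views.
- **Bottle, rack and beaker:** no pixels changed around them since the start.
- **Robot:** the gripper is clear of everything.

**What disagreed:**
- **Swing:** the wrench turned about 0.70 rad by camera, against the stated 0.65.
- **Side force:** while pushing, the force sensor showed 6 N or more of sideways force along the handle, probably friction. It did not affect the result.

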